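# Set the step attenuator to its third click and latch it

### The arm

A 6-joint arm with a two-finger parallel gripper is mounted at the origin on a cart in front of the work surface, level with it; the furniture and walls round the work are solid. World frame = base frame: x ahead of the robot, y to its left, z up, the work surface at z = 0. Lengths are in m, angles in degrees, forces in N, time in s.
With the tool pointing down it reaches from about 0.4 to 0.825 m from the base axis. Payload 7 kg.
Tool frame: the origin (TCP) lies on the centre line of the jaws, within the pads' length; the fingertips stand 19 mm ahead of it and the grasp point (between the pads) is the TCP (r.tip_extent is the distance from the TCP to the fingertips, in m); z points along the fingers, y is the line along which they close (so a half turn about z gives the same grasp; the last joint's range is limited). The gripper opens to 88 mm and grips with 3 to 60 N. Pads are 19 mm wide; open, the fingers measure 130 mm over their backs; the gripper's body (78 mm by 193 mm) begins 47 mm behind the grasp point.
Start: joints at [93.226, 20.546, 0.682, 0, -70.136, -16.507], TCP at [0.155, 0.657, 0.246] pointing down, gripper open.
Joint ranges: [-176.03, 176.03], [-82.01, 121.73], [-58.28, 71.71], [-173.87, 95.51], [-174.79, -0.11], [-173.66, 173.66]. Speed limits (degrees/s): [136.94, 136.94, 172.46, 180, 180, 180].

### API

Orientations are given as [roll, pitch, yaw] about the fixed x, y, z axes, in that order (R = Rz(yaw) Ry(pitch) Rx(roll)).
In Python, from plant import r gives the robot as it stands. The module is installed in compiled form; this text tells all that it offers.
- The arm moves only by the tool jog_arm, never from a script. Its argument "deltas" is a list that holds one entry, the list of rows, each a list of 5 numbers: the opening, from -1 (shut) to 1 (fully open), then the shift along the world's x, y, z in cm, then the turn about the world's z in rad. In form: [[[claw, dx, dy, dz, turn], ...]]. A call has 1 to 8 rows; each row shifts and turns the commanded pose from where the row before left it; what a row does not reach is not made up. A row lasts 1/8 s, in which the tool goes at most 62.5 mm and 10.7 degrees, less where a joint would pass 70% of its speed; a pose out of reach is approached as far as the arm can. A call with a gripper value outside its range is refused whole. The fingers move at their own pace and stop on an object; "force" is the grip in N (left out, the last holds). Time passes only in rows, so rows that do not move let the fingers close. It gives the time, the measured TCP pose, the force, the opening and the grip force at its end, in the units of the state.
- r.get_state(): the state, without advancing time (a new reading comes with each control period).
- r.capture(name): name is "scene" or "top" or "wrist"; returns the picture (400x640x3 uint8, blue, green, red); there is no depth.
- r.camera_info(name): a dict with "fx", "fy", "cx", "cy" (pixels), "k1" (the pictures are not rectified: a ray, as slopes to the right and down, at radius r is drawn at 1 + k1 r^2 times it, then the intrinsics apply), "view" (4x4, takes a point from world to camera coordinates). Camera axes: x right, y up, looking along -z (the intrinsics and any distortion apply to the point x, -y, -z); pixel columns grow to the right and rows downward; lengths in m; the calibration is good to about 2 mm. A picture is of the moment at which its call begins: read the wrist's pose just before it. camera_info takes no time and is no camera call; for the wrist camera it gives the pose at the moment of the call.
- r.close_job(): hands the job in; it is judged then, once.
The state is a dict: "time_s": time; "joints": joint angles; "qd": joint speeds; "joint_torque": joint torques, N m; "tcp_pos": TCP position; "eef_rot": TCP orientation; "contact_force": force on the tool from outside, world axes, zero at the start; "moment": the same for the moment, N m; "gripper_width": finger opening in m; "gripper_force": force on a finger pad.
Only numpy, scipy, OpenCV 4.12 (cv2) and the standard library are available. Lean on these libraries where they do the work, as an engineer would, in place of code of your own. Each camera call takes 0.05 s, during which the arm holds its last target. There are 200 camera calls.

### The job

On the grey step attenuator box, push the red lever along its slot, towards the green button, until it clicks into its third detent, and do not run it past that. Then press the green button all the way down to latch the setting, let it come up again and back away, leaving the small carton, the black tape and the grey capacitor where they lie.

Things in the scene. Friction and masses are not known exactly. Their poses are not given: they have to be found in the camera images.
- attenuator: Grey step attenuator box, aluminium face plate on top, fixed: 116 (x) x 184 (y) x 50 mm high. Origin: centre of its underside, z up. A slot runs along its +y at x = +15 mm on top; the lever stands at y = -62 mm when its joint reads 0. Ticks on the robot's side of the slot, with 1 to 5 dots, mark the five detents. Green button at the +y end.
- gain (a joint): Travel of the red lever along the box's +y, m: 0 at the stop far from the button, 0.088 at the other. It starts in a smooth lead-in (0 to 0.009). Five sprung detents follow at 0.027, 0.041, 0.055 (third), 0.069, 0.083, with crests halfway between (the first at 0.020). 7 to 9 N pushes it out of a detent; past a crest it jumps some 7 mm ahead of the finger into the next.
- lever_top (a point): Centre of the top of the red lever (white stripe), an upright paddle 26 mm wide across the slot, 12 mm thick along it, 34 mm high above the face plate: this point is 84 mm above the bench. The flat faces to push on are 6 mm either side of it along the slot. In the lead-in it drags with about 0.5 N.
- latch (a joint): Travel of the green push button, in m: 0 up, 0.006 fully down (4 N, vertical). It springs back up when released.
- latch_top (a point): Centre of the top of the green button, 24 mm across, in a black ring 40 mm across and 12 mm high on the face plate. The top stands 22 mm above the face plate, 72 mm above the bench, when the button is up; it goes down 6 mm. Centred at (5, 64) mm in the box's frame.
- carton: Small brown cardboard carton, loose, 40 x 72 x 32 mm, beside the box on its -y side. Origin: centre of its underside.
- tape: Roll of black tape lying flat, loose, 66 mm across, 18 mm high, beside the box on its +y side. Origin: centre of its underside.
- cap: Grey boxed film capacitor, loose, 30 x 57 x 41 mm with its terminals, behind the box (its +x side). Origin: centre of its underside.

How it is judged (in metres and radians):
On the way, in this order (a step that is already met when the one before it is completed fails the run):
1. the red lever rests in its third detent (value of joint gain between 0.051 and 0.059 m), for 0.2 s.
2. the green button is pressed fully down (all of step 1 and value of joint latch above 0.0045 m), for 0.05 s.
At the end, for the whole second after the job is handed in: The lever rests in the third detent (joint 0.055 within 4 mm), the button has come up again (under 1.5 mm), and the three loose things lie within 20 mm of where they were (all of step 1 and velocity of joint gain between -0.005 and 0.005 m/s and value of joint latch below 0.0015 m and distance of each of carton, tape, cap from where it was at the start of the episode below 0.02 m); the robot touches nothing.
It fails at once if the lever is run past the crest that follows the third detent (value of joint gain above 0.063 m).
It fails at once if the button is pressed while the lever is not in its third detent (value of joint latch above 0.003 m and not (value of joint gain between 0.051 and 0.059 m)).
It fails at once if a loose bystander is lifted or shoved away (distance of any of carton, tape, cap from where it was at the start of the episode above 0.02 m or height (world z) of any of carton, tape, cap above 0.012 m).
It also fails if it takes over 54 s, if anything falls off the work surface, if the arm or the gripper's body presses on something with over 40 N, if the wrist force passes 120 N, or if a joint passes its speed limit or range.

## Working session

There is one attempt and no reset: what is moved stays moved. The work goes in short steps, Python scripts to look and compute and a tool call to move; the robot and the scene stay as the last step left them, time stands still between calls to the robot, and variables do not carry over. Pictures are saved under pics/ and viewed, at most 10 in all, crops included, and the job is handed in when it is done.

Besides the shell and the picture viewer there is one more tool, called after ">>>" by a JSON object that holds its "api" and its "payload". jog_arm: Moves the arm, as the interface text tells. Its arguments: {"type":"object","properties":{"deltas":{"type":"array"},"force":{"type":"number"}},"required":["deltas"]}

```bash
mkdir -p pics; python3 - <<'E'
from plant import r
import cv2
for n in("scene","top"):
    cv2.imwrite(f"pics/{n}0.png",r.capture(n)); i=r.camera_info(n); print(n,{k:i[k] for k in i})
s=r.get_state();print(s["time_s"],s["tcp_pos"],s["eef_rot"],s["contact_force"],s["gripper_width"],r.tip_extent)
E
```

```text
scene {'fx': 516.1256827886343, 'fy': 516.1256827886343, 'cx': 326.41223575305776, 'cy': 195.80952973905508, 'k1': -0.11999367182492995, 'view': array([[-0.83231052, -0.55430447,  0.00239905,  0.39236507],
       [ 0.2866809 , -0.42675066,  0.85772836, -0.23687442],
       [-0.47441886,  0.7145841 ,  0.51409757, -0.72857858],
       [ 0.        ,  0.        ,  0.        ,  1.        ]])}
top {'fx': 387.4051466639342, 'fy': 387.4051466639342, 'cx': 312.0062237529713, 'cy': 192.67727691197763, 'k1': -0.016678010932691265, 'view': array([[-0.02002288, -0.99974005,  0.01090529, -0.06021579],
       [ 0.99395996, -0.01872758,  0.10813363, -0.54513394],
       [-0.10790129,  0.01300457,  0.99407655, -0.88249838],
       [ 0.        ,  0.        ,  0.        ,  1.        ]])}
0.1 [0.15499796 0.65653924 0.2447296 ] [ 1.79915850e+02 -9.48743885e-03 -1.32872679e+01] [-0.41723187  0.33188939  1.17746191] 0.08753223558444076 0.019
```

View pics/top0.png

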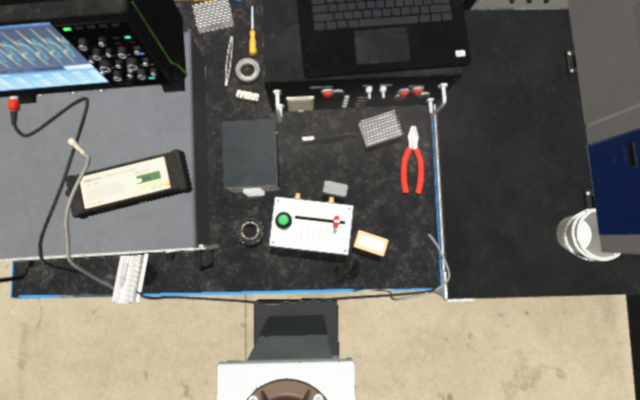

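View pics/scene0.png

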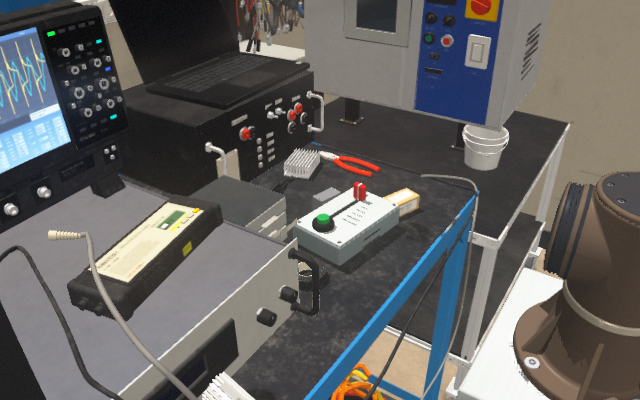

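The top view shows the box at about (272–352, 198–254), with the button at (284,219), lever at (337,222), carton at (371,243), tape at (251,232) and cap at (335,188). In the scene view the button is at (322,222) and the lever at (361,192). Next I'll enlarge both.

```bash
python3 - <<'E'
import cv2
a=cv2.imread("pics/top0.png")[170:270,230:400];cv2.imwrite("pics/topc.png",cv2.resize(a,(0,0),fx=4.7,fy=4.7,interpolation=cv2.INTER_CUBIC))
a=cv2.imread("pics/scene0.png")[170:290,280:430];cv2.imwrite("pics/scc.png",cv2.resize(a,(0,0),fx=5,fy=5,interpolation=cv2.INTER_CUBIC))
E
```

```text
(no output)
```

View pics/topc.png

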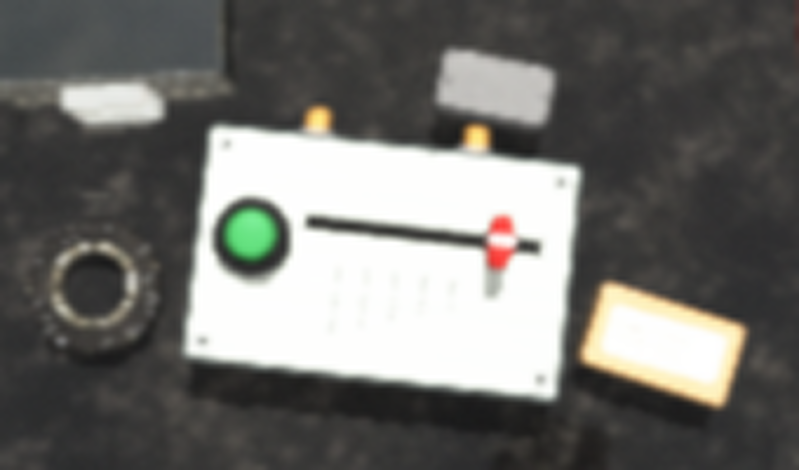

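View pics/scc.png

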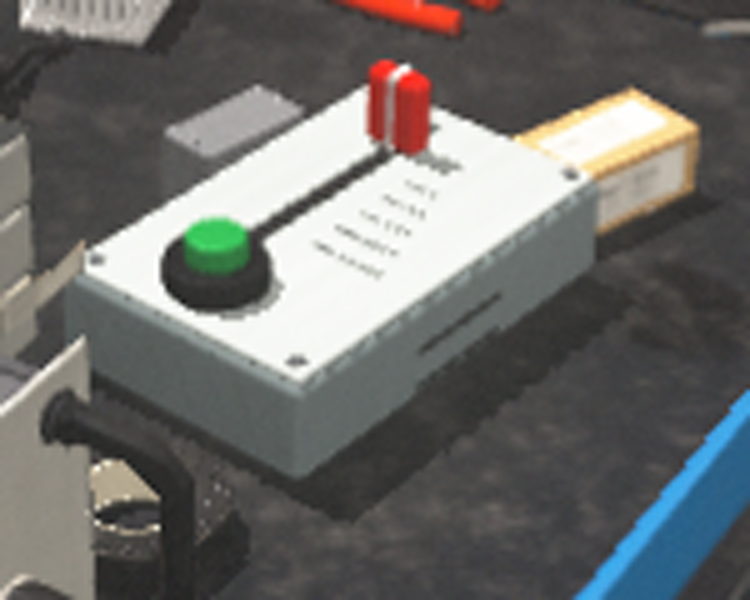

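In the top crop, the face-plate corners are at (212,125), (581,166), (556,400) and (186,357), the button top at (251,234) and the lever stripe at (500,241). In the scene crop, the corners are at (302,382), (72,278), (597,180), the button top at (217,238) and the lever stripe top at (400,72). I'll fit the box pose to both views.

```bash
cat > h.py <<'E'
import numpy as np, cv2
from plant import r
def proj(i,P):
    c=(i["view"]@np.r_[P,1])[:3]; a=np.array([c[0]/-c[2],-c[1]/-c[2]]); a=a*(1+i["k1"]*(a@a))
    return np.array([i["fx"]*a[0]+i["cx"],i["fy"]*a[1]+i["cy"]])
def ray(i,uv,z):
    K=np.array([[i["fx"],0,i["cx"]],[0,i["fy"],i["cy"]],[0,0,1.]])
    a=cv2.undistortPoints(np.array([[uv]],float),K,np.array([i["k1"],0,0,0.])).ravel()
    R=i["view"][:3,:3];C=-R.T@i["view"][:3,3];d=R.T@np.array([a[0],-a[1],-1]);return C+d*(z-C[2])/d[2]
E
python3 - <<'E'
from h import *
from scipy.optimize import least_squares
T,S=r.camera_info("top"),r.camera_info("scene")
t=lambda x,y:(np.array([x,y])+.5)/4.7-.5+[230,170]
s=lambda x,y:(np.array([x,y])+.5)/5-.5+[280,170]
h=(.058,.092)
ob=[(T,t(212,125),(h[0],h[1],.05)),(T,t(581,166),(h[0],-h[1],.05)),(T,t(556,400),(-h[0],-h[1],.05)),(T,t(186,357),(-h[0],h[1],.05)),
(T,t(251,234),(.005,.064,.072)),(T,t(500,241),None),
(S,s(302,382),(-h[0],h[1],.05)),(S,s(72,278),(h[0],h[1],.05)),(S,s(597,180),(-h[0],-h[1],.05)),(S,s(217,238),(.005,.064,.072)),(S,s(400,72),None)]
def W(p,b):
    c,n=np.cos(p[2]),np.sin(p[2]);return np.array([p[0]+c*b[0]-n*b[1],p[1]+n*b[0]+c*b[1],b[2]])
def f(p,sel):
    return np.concatenate([proj(i,W(p,b or (.015,-.062+p[3],.084)))-uv for i,uv,b in ob if i in sel])
class L(list):
    def __contains__(s,x): return any(x is k for k in s)
for sel in (L([T]),L([S]),L([T,S])):
    q=least_squares(f,[.5,-.05,0,0],args=(sel,));p=q.x
    print(p.round(4),np.degrees(p[2]).round(2),"lever",W(p,(.015,-.062+p[3],.084)).round(4),"btn",W(p,(.005,.064,.072)).round(4))
    print(q.fun.reshape(-1,2).round(1).tolist())
for n,uv,z in (("carton",t(663,345),.032),("tape",t(95,285),.018),("cap",t(495,87),.041),("silver",t(112,105),.02)):print(n,ray(T,uv,z).round(3))
print(r.camera_info("wrist")["view"].round(3))
E
```

```text
[ 0.4671 -0.0673 -0.1323  0.0092] -7.58 lever [ 0.475  -0.1216  0.084 ] btn [ 0.4805 -0.0046  0.072 ]
[[-0.4, -0.7], [0.6, -0.4], [0.8, 0.5], [-1.1, 0.5], [0.0, 0.1], [0.0, -0.2]]
[ 0.4661 -0.0631 -0.1091  0.0058] -6.25 lever [ 0.4749 -0.1206  0.084 ] btn [ 0.4781 -0.      0.072 ]
[[1.1, 2.0], [-2.7, -1.8], [1.2, -1.3], [0.4, -0.0], [0.0, 0.0]]
[ 0.4669 -0.0661 -0.1245  0.0082] -7.13 lever [ 0.4751 -0.1213  0.084 ] btn [ 0.4798 -0.0032  0.072 ]
[[-1.2, -0.3], [-0.1, -0.6], [0.5, 0.3], [-1.5, 1.0], [-0.6, 0.4], [-0.1, -0.2], [0.7, 0.9], [-2.3, -3.1], [1.9, -1.6], [0.6, -1.1], [0.1, -0.2]]
carton [ 0.424 -0.205  0.032]
tape [0.459 0.077 0.018]
cap [ 0.552 -0.124  0.041]
silver [0.549 0.068 0.02 ]
[[-0.23  -0.973  0.001  0.674]
 [ 0.944 -0.223 -0.243  0.029]
 [ 0.237 -0.054  0.97  -0.39 ]
 [ 0.     0.     0.     1.   ]]
```

The fit agrees with the known sizes to about 2 mm. The box is at about (0.467, −0.067) with yaw −7.4° and the lever is at (0.475, −0.1215). I'll move there with the fingers shut and the tool turned so that the pad width lies along the slot.

>>> {"api": "jog_arm", "payload": {"deltas": [[[-1,2.5,-2.5,0.5,-0.092],[-1,2.5,-2.5,0.5,-0.092],[-1,2.5,-2.5,0.5,-0.092],[-1,2.5,-2.5,0.5,-0.092],[-1,2.5,-2.5,0.5,-0.092],[-1,2.5,-2.5,0.5,-0.092],[-1,2.5,-2.5,0.5,-0.092],[-1,2.5,-2.5,0.5,-0.092]]]}}

```text
time_s: 1.1
tcp_pos: [0.3557, 0.4558, 0.2854]
eef_rot: [180.0, -0.0, -55.6]
contact_force: [0.9, 0.6, -0.1]
gripper_width: 0.0134
gripper_force: 0.0
```

>>> {"api": "jog_arm", "payload": {"deltas": [[[-1,1.5,-3.2,0,-0.0915],[-1,1.5,-3.2,0,-0.0915],[-1,1.5,-3.2,0,-0.0915],[-1,1.5,-3.2,0,-0.0915],[-1,1.5,-3.2,0,-0.0915],[-1,1.5,-3.2,0,-0.0915],[-1,1.5,-3.2,0,-0.0915],[-1,1.5,-3.2,0,-0.0915]]]}}

```text
time_s: 2.1
tcp_pos: [0.4752, 0.1997, 0.2854]
eef_rot: [180.0, -0.0, -97.6]
contact_force: [0.4, 0.0, -0.2]
gripper_width: 0.0002
gripper_force: 0.0
```

>>> {"api": "jog_arm", "payload": {"deltas": [[[-1,0,-3.2,-1,0],[-1,0,-3.2,-1,0],[-1,0,-3.2,-1,0],[-1,0,-3.2,-1,0],[-1,0,-3.2,-1,0],[-1,0,-3.2,-1,0],[-1,0,-3.2,0,0],[-1,0,0,0,0]]]}}

```text
time_s: 3.1
tcp_pos: [0.4745, -0.0247, 0.2252]
eef_rot: [179.9, -0.0, -97.5]
contact_force: [0.9, -0.0, 0.1]
gripper_width: 0.0006
gripper_force: 0.0
```

```bash
python3 - <<'E'
from h import *
i=r.camera_info("wrist");a=r.capture("wrist");cv2.imwrite("pics/w1.png",a)
np.save("w1.npy",i,allow_pickle=True)
V=i["view"];print("C",(-V[:3,:3].T@V[:3,3]).round(3),i["fx"],i["k1"])
print(proj(i,np.array([.475,-.1215,.084])),proj(i,np.array([.4802,-.004,.072])))
E
```

```text
C [ 0.467 -0.09   0.365] 326.5905153496911 -0.06491906531810362
[306.03554501  82.15913852] [318.85259062 215.52965151]
```

View pics/w1.png

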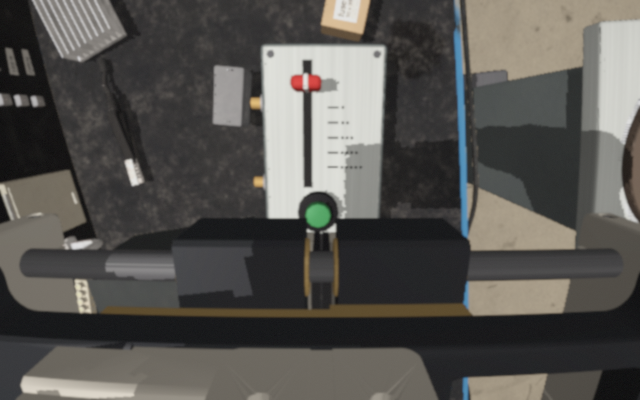

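The wrist view shows the lever at (306,83) against a predicted (306,82), and the button at (318,215) against (319,215.5), so the pose is confirmed. I'll go behind the lever and down.

>>> {"api": "jog_arm", "payload": {"deltas": [[[-1,-0.1,-3.2,0,0],[-1,-0.1,-3.2,0,0],[-1,-0.1,-3.2,0,0],[-1,0,-3.0,0,0],[-1,0,0,-3,0],[-1,0,0,-3,0],[-1,0,0,-3,0],[-1,0,0,0,0]]]}}

```text
time_s: 4.15
tcp_pos: [0.4708, -0.1485, 0.1338]
eef_rot: [179.7, -0.0, -97.4]
contact_force: [0.1, -0.2, -0.2]
gripper_width: 0.0005
gripper_force: 0.0
```

>>> {"api": "jog_arm", "payload": {"deltas": [[[-1,0,0,-1.5,0],[-1,0,0,-1.5,0],[-1,0,0,-1,0],[-1,0,0,-1,0],[-1,0,0,-0.4,0],[-1,0,0,0,0],[-1,0,0,0,0]]]}}

```text
time_s: 5.03
tcp_pos: [0.4723, -0.1491, 0.0819]
eef_rot: [-180.0, 0.0, -97.4]
contact_force: [-0.1, -0.4, 0.5]
gripper_width: 0.0005
gripper_force: 0.0
```

>>> {"api": "jog_arm", "payload": {"deltas": [[[-1,0.035,0.27,0,0],[-1,0.035,0.27,0,0],[-1,0.035,0.27,0,0],[-1,0.035,0.27,0,0],[-1,0.035,0.27,0,0],[-1,0.035,0.27,0,0],[-1,0.035,0.27,0,0],[-1,0,0,0,0]]]}}

```text
time_s: 6.02
tcp_pos: [0.4746, -0.1303, 0.0817]
eef_rot: [-180.0, -0.0, -97.4]
contact_force: [0.4, -2.4, 1.1]
gripper_width: 0.0007
gripper_force: 1.4
```

>>> {"api": "jog_arm", "payload": {"deltas": [[[-1,0.013,0.1,0,0],[-1,0,0,0,0]]]}}

```text
time_s: 6.28
tcp_pos: [0.4747, -0.1292, 0.0816]
eef_rot: [-180.0, -0.0, -97.4]
contact_force: [1.1, -2.0, 2.4]
gripper_width: 0.0003
gripper_force: 1.2
```

>>> {"api": "jog_arm", "payload": {"deltas": [[[-1,0.013,0.1,0,0],[-1,0,0,0,0]]]}}

```text
time_s: 6.52
tcp_pos: [0.4749, -0.128, 0.0816]
eef_rot: [-180.0, 0.0, -97.4]
contact_force: [-0.5, -0.7, -0.4]
gripper_width: 0.0007
gripper_force: 0.6
```

>>> {"api": "jog_arm", "payload": {"deltas": [[[-1,0.013,0.1,0,0],[-1,0,0,0,0]]]}}

```text
time_s: 6.78
tcp_pos: [0.4748, -0.1269, 0.0814]
eef_rot: [180.0, 0.0, -97.4]
contact_force: [0.3, -0.4, -0.6]
gripper_width: 0.0003
gripper_force: 0.0
```

```bash
python3 - <<'E'
from h import *
a=r.capture("scene");b=r.capture("top")
c=cv2.resize(a[170:250,320:400],(400,400),interpolation=cv2.INTER_CUBIC)
d=cv2.resize(b[190:270,280:360],(400,400),interpolation=cv2.INTER_CUBIC)
cv2.imwrite("pics/p2.png",np.hstack([c,d]))
S=r.camera_info("scene")
u=np.array([np.sin(np.radians(7.4)),np.cos(np.radians(7.4)),0])
for g in(.0085,.012,.016,.027,.041,.055):
    P=np.array([.475,-.1211,.084])+u*(g-.0085); print(g,((proj(S,P)-[320,170]+.5)*5-.5).round(0))
E
```

```text
0.0085 [200.  71.]
0.012 [195.  75.]
0.016 [188.  79.]
0.027 [171.  89.]
0.041 [148. 103.]
0.055 [124. 118.]
```

View pics/p2.png

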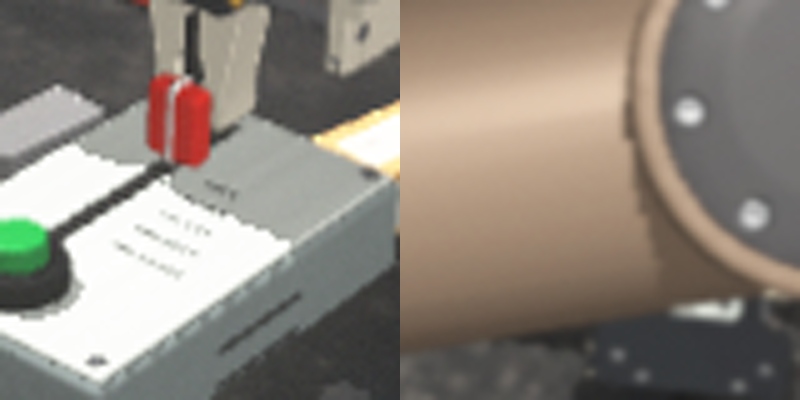

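The stripe top has moved from (200,72) to about (181,83), so the lever is near the first crest (g ≈ 0.02). I'll track it numerically from the red pixels' displacement.

```bash
cat > g.py <<'E'
from h import *
S=r.camera_info("scene")
def cen(a):
    a=a[165:260,300:410].astype(int);m=(a[...,2]>110)&(a[...,1]<80)&(a[...,0]<80)
    n,l,st,ce=cv2.connectedComponentsWithStats(cv2.dilate(m.astype(np.uint8),np.ones((1,3))))
    k=1+st[1:,4].argmax();v,u=np.where((l==k)&m);return np.array([(u.min()+u.max())/2,v.min()*.5+v.max()*.5,u.mean(),v.mean()])
def track():
    d=cen(r.capture("scene"))-cen(cv2.imread("pics/scene0.png"))
    U=np.array([np.sin(np.radians(7.4)),np.cos(np.radians(7.4)),0]);P=np.array([.475,-.1211,.067])
    G=np.arange(0,.09,.0002);q=np.array([proj(S,P+U*(g-.0085)) for g in G])-proj(S,P)
    for e in(d[:2],d[2:]):
        k=np.linalg.norm(q-e,axis=1);print("g",G[k.argmin()].round(4),"res px",k.min().round(2))
    s=r.get_state();print(s["time_s"],s["tcp_pos"].round(4),s["contact_force"].round(1))
E
python3 -c "from g import *;track()"
```

```text
g 0.0212 res px 0.04
g 0.0212 res px 0.47
6.925 [ 0.4748 -0.127   0.0814] [-0.6  0.3  0.8]
```

>>> {"api": "jog_arm", "payload": {"deltas": [[[-1,0.013,0.1,0,0],[-1,0,0,0,0]]]}}

```text
time_s: 7.18
tcp_pos: [0.475, -0.1261, 0.0815]
eef_rot: [180.0, 0.0, -97.4]
contact_force: [-0.4, -0.7, 0.4]
gripper_width: 0.0002
gripper_force: 0.0
```

>>> {"api": "jog_arm", "payload": {"deltas": [[[-1,0.013,0.1,0,0],[-1,0,0,0,0]]]}}

```text
time_s: 7.42
tcp_pos: [0.4752, -0.1251, 0.0815]
eef_rot: [-180.0, 0.0, -97.4]
contact_force: [-0.1, -0.1, 0.6]
gripper_width: 0.0008
gripper_force: 0.0
```

```bash
python3 -c "from g import *;track()"
```

```text
g 0.0236 res px 0.61
g 0.024 res px 0.23
7.475 [ 0.4752 -0.1251  0.0816] [-0.4 -0.   0.5]
```

>>> {"api": "jog_arm", "payload": {"deltas": [[[-1,0.013,0.1,0,0],[-1,0,0,0,0]]]}}

```text
time_s: 7.72
tcp_pos: [0.4754, -0.1241, 0.0816]
eef_rot: [-180.0, 0.0, -97.4]
contact_force: [0.1, 0.0, -0.1]
gripper_width: 0.0006
gripper_force: 0.0
```

>>> {"api": "jog_arm", "payload": {"deltas": [[[-1,0.013,0.1,0,0],[-1,0,0,0,0]]]}}

```text
time_s: 7.98
tcp_pos: [0.4755, -0.1231, 0.0816]
eef_rot: [-180.0, 0.0, -97.4]
contact_force: [0.2, 0.9, 0.6]
gripper_width: 0.0007
gripper_force: 0.0
```

```bash
python3 -c "from g import *;track()"
```

```text
g 0.0288 res px 0.02
g 0.0286 res px 0.18
8.025 [ 0.4755 -0.1231  0.0816] [ 0.1 -0.5 -1.4]
```

>>> {"api": "jog_arm", "payload": {"deltas": [[[-1,0.013,0.1,0,0],[-1,0,0,0,0]]]}}

```text
time_s: 8.28
tcp_pos: [0.4756, -0.1222, 0.0816]
eef_rot: [-180.0, 0.0, -97.4]
contact_force: [0.3, -0.8, -0.3]
gripper_width: 0.001
gripper_force: 0.0
```

>>> {"api": "jog_arm", "payload": {"deltas": [[[-1,0.013,0.1,0,0],[-1,0,0,0,0]]]}}

```text
time_s: 8.52
tcp_pos: [0.4757, -0.1211, 0.0816]
eef_rot: [-180.0, 0.0, -97.4]
contact_force: [0.1, 0.4, -0.7]
gripper_width: 0.0002
gripper_force: 0.0
```

```bash
python3 -c "from g import *;track()"
```

```text
g 0.0294 res px 0.41
g 0.0286 res px 0.24
8.575 [ 0.4757 -0.1211  0.0816] [0.3 0.8 0.5]
```

The lever jumped to tracker 0.0288, which is detent 1 at 0.027, so the tracker reads about 1.7 mm high. I'll continue in 1 mm steps towards crest 2, expected at y ≈ −0.1146.

>>> {"api": "jog_arm", "payload": {"deltas": [[[-1,0.013,0.1,0,0],[-1,0.013,0.1,0,0],[-1,0.013,0.1,0,0],[-1,0.013,0.1,0,0],[-1,0,0,0,0]]]}}

```text
time_s: 9.2
tcp_pos: [0.4761, -0.1178, 0.0816]
eef_rot: [180.0, -0.1, -97.4]
contact_force: [0.9, -5.6, 0.6]
gripper_width: 0.0002
gripper_force: 2.6
```

>>> {"api": "jog_arm", "payload": {"deltas": [[[-1,0.013,0.1,0,0],[-1,0,0,0,0]]]}}

```text
time_s: 9.45
tcp_pos: [0.4763, -0.1167, 0.0816]
eef_rot: [180.0, -0.0, -97.4]
contact_force: [0.7, -5.0, -0.4]
gripper_width: -0.0
gripper_force: 2.1
```

>>> {"api": "jog_arm", "payload": {"deltas": [[[-1,0.013,0.1,0,0],[-1,0,0,0,0]]]}}

```text
time_s: 9.7
tcp_pos: [0.4765, -0.1153, 0.0816]
eef_rot: [-180.0, -0.0, -97.4]
contact_force: [0.5, -2.6, 0.8]
gripper_width: 0.0003
gripper_force: 1.2
```

>>> {"api": "jog_arm", "payload": {"deltas": [[[-1,0.013,0.1,0,0],[-1,0,0,0,0]]]}}

```text
time_s: 9.95
tcp_pos: [0.4767, -0.1139, 0.0815]
eef_rot: [-180.0, 0.0, -97.4]
contact_force: [-0.3, 0.3, 0.4]
gripper_width: 0.0003
gripper_force: 0.3
```

```bash
python3 -c "from g import *;track()"
```

```text
g 0.0354 res px 0.2
g 0.0344 res px 0.26
10.0 [ 0.4767 -0.1139  0.0816] [-0.2 -0.  -0.5]
```

Crest 2 came at y ≈ −0.114, as predicted, so crest 3 should be at y ≈ −0.100.

>>> {"api": "jog_arm", "payload": {"deltas": [[[-1,0.013,0.1,0,0],[-1,0.013,0.1,0,0],[-1,0.013,0.1,0,0],[-1,0.013,0.1,0,0],[-1,0.013,0.1,0,0],[-1,0.013,0.1,0,0],[-1,0,0,0,0],[-1,0,0,0,0]]]}}

```text
time_s: 11.0
tcp_pos: [0.4774, -0.1081, 0.0815]
eef_rot: [180.0, 0.0, -97.4]
contact_force: [0.3, -0.4, -1.3]
gripper_width: 0.0005
gripper_force: 0.0
```

```bash
python3 -c "from g import *;track()"
```

```text
g 0.0422 res px 0.26
g 0.0426 res px 0.26
11.05 [ 0.4774 -0.1082  0.0815] [-0.8 -0.3 -0.1]
```

>>> {"api": "jog_arm", "payload": {"deltas": [[[-1,0.013,0.1,0,0],[-1,0.013,0.1,0,0],[-1,0.013,0.1,0,0],[-1,0.013,0.1,0,0],[-1,0,0,0,0]]]}}

```text
time_s: 11.68
tcp_pos: [0.4778, -0.1049, 0.0816]
eef_rot: [180.0, -0.1, -97.4]
contact_force: [0.8, -7.8, -0.4]
gripper_width: 0.0002
gripper_force: 3.5
```

```bash
python3 -c "from g import *;track()"
```

```text
g 0.0446 res px 0.32
g 0.0432 res px 0.47
11.725 [ 0.4778 -0.105   0.0816] [ 0.7 -6.3 -0.7]
```

The lever was in detent 2 and is now climbing towards crest 3. I'll go in single steps.

>>> {"api": "jog_arm", "payload": {"deltas": [[[-1,0.013,0.1,0,0],[-1,0,0,0,0]]]}}

```text
time_s: 11.98
tcp_pos: [0.4779, -0.1038, 0.0816]
eef_rot: [180.0, -0.0, -97.4]
contact_force: [0.6, -4.8, -0.5]
gripper_width: 0.0003
gripper_force: 2.4
```

>>> {"api": "jog_arm", "payload": {"deltas": [[[-1,0.013,0.1,0,0],[-1,0,0,0,0]]]}}

```text
time_s: 12.22
tcp_pos: [0.4781, -0.1026, 0.0816]
eef_rot: [180.0, -0.0, -97.4]
contact_force: [0.6, -4.7, 0.1]
gripper_width: 0.0003
gripper_force: 2.0
```

>>> {"api": "jog_arm", "payload": {"deltas": [[[-1,0.013,0.1,0,0],[-1,0,0,0,0]]]}}

```text
time_s: 12.48
tcp_pos: [0.4783, -0.1012, 0.0816]
eef_rot: [-180.0, -0.0, -97.4]
contact_force: [0.1, -2.6, 0.1]
gripper_width: 0.0005
gripper_force: 1.1
```

>>> {"api": "jog_arm", "payload": {"deltas": [[[-1,0.013,0.1,0,0],[-1,0,0,0,0],[-1,0,0,0,0],[-1,0,0,0,0]]]}}

```text
time_s: 12.98
tcp_pos: [0.4785, -0.0999, 0.0815]
eef_rot: [-180.0, 0.0, -97.4]
contact_force: [-0.4, 0.2, -0.0]
gripper_width: 0.0004
gripper_force: 0.0
```

```bash
python3 -c "from g import *;track()"
```

```text
g 0.0482 res px 0.65
g 0.0486 res px 0.57
13.025 [ 0.4784 -0.1     0.0815] [-0.3 -0.7 -0.3]
```

One more millimetre and then a wait.

>>> {"api": "jog_arm", "payload": {"deltas": [[[-1,0.013,0.1,0,0],[-1,0.013,0.1,0,0],[-1,0,0,0,0],[-1,0,0,0,0],[-1,0,0,0,0],[-1,0,0,0,0]]]}}

```text
time_s: 13.78
tcp_pos: [0.4787, -0.0981, 0.0816]
eef_rot: [-180.0, 0.0, -97.4]
contact_force: [-0.3, -0.2, 0.2]
gripper_width: 0.0002
gripper_force: 0.0
```

```bash
python3 -c "from g import *;track()"
```

```text
g 0.0504 res px 0.12
g 0.0508 res px 0.4
13.825 [ 0.4787 -0.0981  0.0816] [-0.5  0.4 -0.6]
```

>>> {"api": "jog_arm", "payload": {"deltas": [[[-1,0,0,0,0],[-1,0,0,0,0],[-1,0,0,0,0],[-1,0,0,0,0],[-1,0,0,0,0],[-1,0,0,0,0]]]}}

```text
time_s: 14.58
tcp_pos: [0.4787, -0.0982, 0.0816]
eef_rot: [180.0, -0.0, -97.4]
contact_force: [0.6, -0.0, 0.4]
gripper_width: 0.0001
gripper_force: 0.0
```

```bash
python3 -c "from g import *;track()"
```

```text
g 0.0504 res px 0.12
g 0.0508 res px 0.4
14.625 [ 0.4787 -0.0982  0.0815] [ 0.4  1.3 -0.3]
```

>>> {"api": "jog_arm", "payload": {"deltas": [[[-1,0.013,0.1,0,0],[-1,0,0,0,0],[-1,0,0,0,0],[-1,0,0,0,0]]]}}

```text
time_s: 15.12
tcp_pos: [0.4788, -0.0972, 0.0816]
eef_rot: [-180.0, 0.0, -97.4]
contact_force: [-0.5, 0.0, 0.5]
gripper_width: 0.0005
gripper_force: 0.0
```

```bash
python3 -c "from g import *;track()"
```

```text
g 0.0526 res px 0.41
g 0.0518 res px 0.33
15.175 [ 0.4788 -0.0972  0.0816] [0.3 0.3 0.6]
```

>>> {"api": "jog_arm", "payload": {"deltas": [[[-1,0.013,0.1,0,0],[-1,0,0,0,0],[-1,0,0,0,0],[-1,0,0,0,0]]]}}

```text
time_s: 15.68
tcp_pos: [0.4789, -0.0962, 0.0816]
eef_rot: [-180.0, -0.0, -97.4]
contact_force: [-0.3, -0.1, -0.6]
gripper_width: 0.0002
gripper_force: 0.0
```

```bash
python3 -c "from g import *;track()"
```

```text
g 0.056 res px 0.08
g 0.0564 res px 0.36
15.725 [ 0.479  -0.0962  0.0816] [0.3 0.3 0.9]
```

The lever has settled in the third detent, at about 0.0547 after the tracker offset. I'll back off, rise and cross to the button.

>>> {"api": "jog_arm", "payload": {"deltas": [[[-1,-0.13,-1,0,0],[-1,-0.13,-1,0,0],[-1,0,0,0,0],[-1,0,0,3,0],[-1,0,0,3,0],[-1,0,0,1.8,0],[-1,0,0,0,0],[-1,0,0,0,0]]]}}

```text
time_s: 16.73
tcp_pos: [0.4759, -0.1162, 0.1589]
eef_rot: [180.0, 0.0, -97.4]
contact_force: [-0.7, -0.3, 0.8]
gripper_width: 0.0008
gripper_force: 0.0
```

>>> {"api": "jog_arm", "payload": {"deltas": [[[-1,0.1,2.8,0,0],[-1,0.1,2.8,0,0],[-1,0.1,2.8,0,0],[-1,0.1,2.8,0,0],[-1,0,0,-2,0],[-1,0,0,-2,0],[-1,0,0,0,0],[-1,0,0,0,0]]]}}

```text
time_s: 17.73
tcp_pos: [0.4805, -0.0043, 0.1196]
eef_rot: [180.0, -0.0, -97.4]
contact_force: [0.1, 0.1, 0.8]
gripper_width: 0.0004
gripper_force: 0.0
```

```bash
python3 -c "
from g import *;track()
a=r.capture('scene');cv2.imwrite('pics/p3.png',cv2.resize(a[150:270,290:410],(600,600),interpolation=cv2.INTER_CUBIC))"
```

```text
g 0.0554 res px 0.51
g 0.057 res px 0.18
17.775 [ 0.4807 -0.0042  0.12  ] [ 0.2 -0.4  0.2]
```

View pics/p3.png

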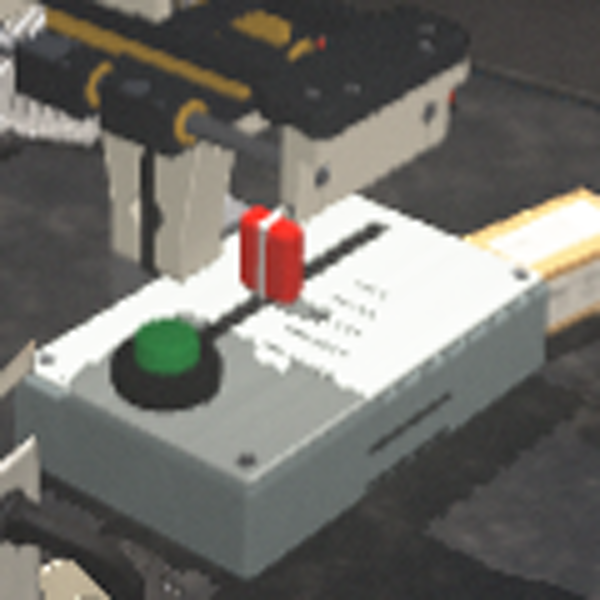

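The view shows the lever upright by the third tick, clear of the fingers, and the fingertips above the button at (168,340). Now I'll press it.

>>> {"api": "jog_arm", "payload": {"deltas": [[[-1,0,0,-1.3,0],[-1,0,0,-1.2,0],[-1,0,0,-0.2,0],[-1,0,0,-0.2,0],[-1,0,0,-0.2,0],[-1,0,0,0,0]]]}}

```text
time_s: 18.58
tcp_pos: [0.4802, -0.0043, 0.0886]
eef_rot: [180.0, -0.0, -97.4]
contact_force: [-1.8, -1.0, 2.4]
gripper_width: 0.0003
gripper_force: 1.1
```

>>> {"api": "jog_arm", "payload": {"deltas": [[[-1,0,0,-0.2,0],[-1,0,0,0,0]]]}}

```text
time_s: 18.82
tcp_pos: [0.4804, -0.0042, 0.0866]
eef_rot: [-180.0, -0.0, -97.4]
contact_force: [-1.1, -0.5, 3.4]
gripper_width: 0.0002
gripper_force: 1.6
```

>>> {"api": "jog_arm", "payload": {"deltas": [[[-1,0,0,-0.1,0],[-1,0,0,0,0]]]}}

```text
time_s: 19.08
tcp_pos: [0.4804, -0.0042, 0.0856]
eef_rot: [-180.0, -0.0, -97.4]
contact_force: [-1.3, -2.5, 3.8]
gripper_width: 0.0007
gripper_force: 1.8
```

Push gently until the force shows the bottom stop.

>>> {"api": "jog_arm", "payload": {"deltas": [[[-1,0,0,-0.1,0],[-1,0,0,0,0]]]}}

```text
time_s: 19.32
tcp_pos: [0.4804, -0.0042, 0.0851]
eef_rot: [-180.0, -0.0, -97.4]
contact_force: [-3.9, -0.8, 10.9]
gripper_width: 0.0005
gripper_force: 5.5
```

>>> {"api": "jog_arm", "payload": {"deltas": [[[-1,0,0,-0.1,0],[-1,0,0,0,0],[-1,0,0,0,0]]]}}

```text
time_s: 19.7
tcp_pos: [0.4805, -0.0042, 0.0849]
eef_rot: [-180.0, -0.0, -97.4]
contact_force: [-7.8, -0.1, 21.1]
gripper_width: 0.0002
gripper_force: 10.4
```

It has bottomed out at the 6 mm stop. I'll rise and check.

>>> {"api": "jog_arm", "payload": {"deltas": [[[-1,0,0,0.5,0],[-1,0,0,1,0],[-1,0,0,2.5,0],[-1,0,0,3,0],[-1,0,0,3,0],[-1,0,0,2,0],[-1,0,0,0,0],[-1,0,0,0,0]]]}}

```text
time_s: 20.7
tcp_pos: [0.48, -0.0041, 0.2031]
eef_rot: [180.0, 0.0, -97.4]
contact_force: [0.3, -0.4, -0.3]
gripper_width: 0.0003
gripper_force: 0.0
```

```bash
python3 -c "
from g import *;track()
a=r.capture('scene');cv2.imwrite('pics/p4.png',cv2.resize(a[150:290,270:430],(640,560),interpolation=cv2.INTER_CUBIC))"
```

```text
g 0.0554 res px 0.51
g 0.057 res px 0.2
20.75 [ 0.4799 -0.0042  0.2028] [ 1.1  0.  -0.2]
```

View pics/p4.png

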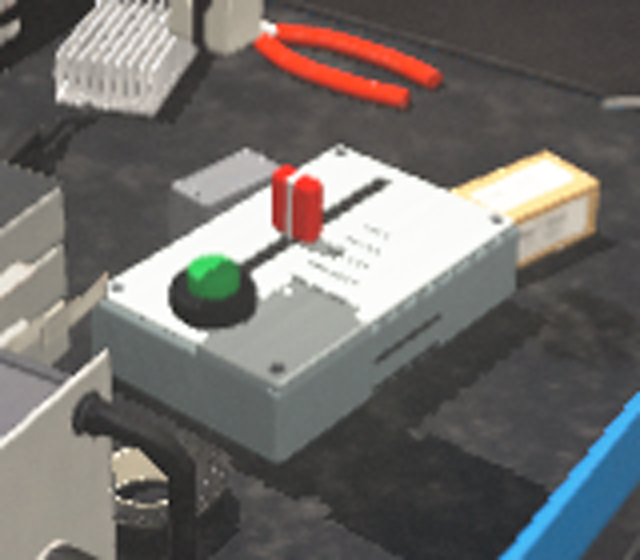

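The button is up again at (213,275), the lever is unmoved, and the carton, tape and cap are where they were. The arm is clear of everything, so I'll hand in.

```bash
python3 -c "from plant import r;print(r.close_job())"
```

```text
the job is handed in; nothing more can be done
None
```

The lever is in its third detent (about 0.055 m by camera), the button was pressed to its stop and came back up, the loose things look unmoved and the arm is clear; the job is handed in at about 21 s, but no verdict came back.

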